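Eject the tested cell, then hold the spring contact open for the next one

TASK

On the bench cell tester, press the yellow ejector button all the way in so that the tested orange cell is pushed out into the blue catch trough behind it, and let the button come back out. Then pull the spring-loaded contact carriage back by its black knob until the pointer on the carriage stands level with the white line of the red index, and finish while still holding it there, steady, so that a workmate can lay the next cell in; it springs shut if it is let go. Leave the other things on the bench where they are.

Things in the scene. Friction and masses are not known exactly. Their poses are not given: they have to be found in the camera images.
- tester: cell tester screwed to the bench: dark L-shaped base plate (top 16 mm up), grey read-out housing at its right end, spring barrel at its left. Origin on the bench surface; x to its back (away from the robot), y to its left (along the cell), z up. Plate spans x -52..28, y -143..137 mm, and x to 88 for y -143..16 mm. Nothing but the knob (87 mm) stands over 54 mm above the bench.
- ejector_face (a point): centre of the round front face (26 mm across, facing the tester's -x) of the yellow ejector button, 38 mm above the bench; it moves with the button. At rest it is 64 mm in front of the tester's origin, 12 mm forward of the edge of the base plate. It is pressed in the tester's +x direction, with anything firm, such as shut fingertips pointing down
- ejector (a joint): travel of the ejector in m: 0 out (its rest), 0.022 fully pressed against its stop; it needs about 1.5 N at the start to 4 N at the stop of its own spring, and some 5 to 10 N more to move the clamped cell; springs back when let go
- knob (a point): centre of the black knob on the contact carriage (round upright knob 18 mm across, 31 mm tall, from 56 to 87 mm above the bench); this point is 70 mm above the bench and moves with the carriage. Room for fingers from above on all sides; the carriage under it is 50 mm high, as are the housings near by
- carriage (a joint): travel of the spring contact carriage in m, along the tester's +y direction (to its left): 0 home, 0.056 at its outer stop. A spring pulls it home with 2.4 N at 0, rising by 1.2 N per cm. At the start it is at about 0.015, resting on the end of the clamped cell; when the cell is out it springs to 0
- pointer (a point): tip of the small aluminium pointer with a thin red line on the front of the carriage, 43 mm above the bench; moves with the carriage
- index_line (a point): end, next to the pointer, of the white line on the red index block (11 mm wide), which is clamped immovably on the scale bar at the front of the tester; its place along the tester's y differs from job to job. The pointer is at the mark when pointer and index line have the same y in the tester's frame (its travel is then 0.024 to 0.048)
- cell_center (a point): centre of the tested cell: orange cylinder 18.4 mm across, 65 mm long (along its y), 46 g, at the start lying on its saddle along the tester's y, clamped endways between the contacts, centre 35 mm above the bench
- catch_center (a point): middle of the blue sheet-metal catch trough behind the saddle, at the height where the centre of a cell lying in it comes to be (28 mm above the bench); the trough's floor spans 37 to 86 mm behind the tester's origin line and 82 mm along y, walls 34 mm high; the ramp to it rolls the cell in by itself
- cell_rack: black plastic cell block 60x110x30 mm with four upright green-wrapped cells (tops 74 mm above the bench), origin under its centre (bystander, loose)
- tape_roll: roll of masking tape lying flat, 94 mm across, 24 mm high, origin under its centre (bystander, loose)
- phone: smartphone lying flat, 167x77x10 mm (long side along its x), origin under its centre (bystander, loose)
- transmitter: dark grey two-stick radio controller, 111x170x56 mm, origin under its centre (bystander, loose)
- marker: yellow paint marker with black cap, 13x124x14 mm (long along its y), origin under its centre (bystander, loose)
- driver_red: screwdriver with red handle, 18x130x19 mm (long along its y), origin under its centre (bystander, loose)
There are look-alikes about, which are no part of the job. Of the things shaped like the part that bears cell_center, the orange one is meant.

How it is judged (in metres and radians):
On the way, in this order (a step that is already met when the one before it is completed fails the run):
1. the ejector button is pressed all the way in (at least 18 of its 22 mm) (value of joint ejector above 0.018 m), for 0.05 s.
2. the cell lies in the catch trough, the button is back out and the carriage has sprung home (x of cell_center in the frame of tester between 0.035 and 0.086 m and y of cell_center in the frame of tester between -0.077 and 0.005 m and z of cell_center in the frame of tester below 0.033 m and value of joint ejector below 0.004 m and value of joint carriage below 0.005 m), for 0.1 s.
At the end, for the whole second after the job is handed in: the carriage is held by the fingers, still, with its pointer within 3 mm of the white line of the red index; the cell lies in the catch trough and the ejector button is out (y of pointer in the frame of index_line between -0.003 and 0.003 m and velocity of joint carriage between -0.005 and 0.005 m/s and contact force between the fingers and carriage above 1 N and x of cell_center in the frame of tester between 0.035 and 0.086 m and y of cell_center in the frame of tester between -0.077 and 0.005 m and z of cell_center in the frame of tester below 0.033 m and value of joint ejector below 0.004 m); the arm keeps its last pose, push and grip.
It fails at once if a bystander is moved by more than 2 cm (distance of any of cell_rack, tape_roll, phone, transmitter, marker, driver_red from where it was at the start of the episode above 0.02 m).
It also fails if it takes over 42 s, if anything falls off the work surface, if the arm or the gripper's body presses on something with over 40 N, if the wrist force passes 120 N, or if a joint passes its speed limit or range.

ROBOT

A 6-joint arm with a two-finger parallel gripper is mounted at the origin on the work surface; the furniture and walls round the work are solid. World frame = base frame: x ahead of the robot, y to its left, z up, the work surface at z = 0. Lengths are in mm, angles in rad, forces in N, time in s.
With the tool pointing down it reaches from about 300 to 750 mm from the base axis. Payload 8.5 kg.
Tool frame: the origin (TCP) lies at the very end of the fingers, on their centre line; the grasp point (between the pads) lies 19 mm behind it; z points along the fingers, y is the line along which they close (so a half turn about z gives the same grasp; the last joint's range is limited). The gripper opens to 85 mm and grips with 20 to 120 N. Pads are 22 mm wide; open, the fingers measure 114 mm over their backs; the gripper's body (76 mm by 85 mm) begins 54 mm behind the grasp point. The pads swing forward as they close: fully open they stand 13 mm farther back than shut.
Start: joints at [1.084, 0.381, 1.297, -0, 1.464, -0.215], TCP at [147.648, 529.793, 231.322] pointing down, gripper open.
Joint ranges: [-3.11, 3.11], [-0.89, 2.33], [0.22, 2.48], [-1.42, 4.56], [0.17, 2.85], [-2.88, 2.88]. Speed limits (rad/s): [2.39, 2.39, 3.14, 3.14, 3.14, 3.14].

INTERFACE

Orientations are given as a rotation vector (axis times angle).
In Python, from bench import r gives the robot as it stands.
- The arm moves only by the tool apply_moves, never from a script. Its argument "moves" is a list that holds one entry, the list of rows, each a list of 6 numbers: the shift along the world's x, y, z in m, then the turn, a rotation vector about the world's x, y, z in degrees. In form: [[[x, y, z, ax, ay, az], ...]]. A call has 1 to 8 rows; each row is the pose to reach, as a shift and turn from the pose commanded when the call began; what a row does not reach only later rows make up. A row lasts 1/10 s, in which the tool goes at most 50 mm and 8.59 degrees, less where a joint would pass 70% of its speed; a pose out of reach is approached as far as the arm can. A call with a gripper value outside its range is refused whole. "jaw" is the opening, from 0 (shut) to 1 (fully open), set as the call begins (left out, the last holds). The fingers move at their own pace and stop on an object; the grip force is fixed at half the most. Time passes only in rows, so rows that repeat a pose let the fingers close. It gives the time, the measured TCP pose, the force, the opening and the grip force at its end, in the units of the state.
- r.get_obs(): the state, without advancing time (a new reading comes with each control period).
- r.snapshot(name): name is "side" or "top" or "wrist"; returns a dict with "color" (384x512x3 uint8, red, green, blue), "z_map" (384x512 float32, mm along the optical axis (not along the pixel's ray), 0 where there is no reading), "fx", "fy", "cx", "cy" (pixels), "D" ([k1, k2, p1, p2, k3] as OpenCV has them; the pictures are not rectified), "origin" and "attitude" of the camera in the world. Camera axes: x right, y up, looking along -z (the intrinsics and any distortion apply to the point x, -y, -z); pixel columns grow to the right and rows downward; lengths in mm; the calibration is good to about 2 mm. A picture is of the moment at which its call begins.
- r.sign_off(): hands the job in; it is judged then, once.
The state is a dict: "clock": time; "joints": joint angles; "qvel": joint speeds; "effort": joint torques, N m; "ee_pos": TCP position; "eef_rot": TCP orientation; "force": force on the tool from outside, world axes, zero at the start; "torque": the same for the moment, N m; "grip_width": finger opening in mm; "grip_force": force on a finger pad.
Only numpy, scipy, OpenCV 4.12 (cv2) and the standard library are available. Lean on these libraries where they do the work, as an engineer would, in place of code of your own. Each camera call takes 0.05 s, during which the arm holds its last target. There are 200 camera calls.

## Working session

There is one attempt and no reset: what is moved stays moved. The work goes in short steps, Python scripts to look and compute and a tool call to move; the robot and the scene stay as the last step left them, time stands still between calls to the robot, and variables do not carry over. Pictures are saved under pics/ and viewed, at most 10 in all, crops included, and the job is handed in when it is done.

Besides the shell and the picture viewer there is one more tool, called after ">>>" as a command line: name --argument value ..., lists and objects as JSON in quotes. apply_moves: Moves the arm, as the interface text tells. Its arguments: {"type":"object","properties":{"moves":{"type":"array","items":{"type":"array","items":{"type":"array","items":{"type":"number"}}}},"jaw":{"type":"number"}},"required":["moves"]}

```bash
mkdir -p pics; cat > h.py <<'E'
import numpy as np,cv2,pickle
from scipy.spatial.transform import Rotation as R
def Rm(s):
    a=np.array(s["attitude"],float)
    if a.shape==(3,3): return a
    return R.from_rotvec(a).as_matrix() if a.size==3 else R.from_quat(a).as_matrix()
def rays(s,px):
    K=np.array([[s["fx"],0,s["cx"]],[0,s["fy"],s["cy"]],[0,0,1.]])
    u=cv2.undistortPoints(np.array(px,float).reshape(-1,1,2),K,np.array(s["D"],float)).reshape(-1,2)
    return np.c_[u[:,0],-u[:,1],-np.ones(len(u))]@Rm(s).T
def plane(s,px,z):
    d=rays(s,px);o=np.array(s["origin"],float)
    return o+d*((z-o[2])/d[:,2])[:,None]
def depth(s,px):
    d=rays(s,px);z=np.array([s["z_map"][int(v),int(u)] for u,v in px])
    return np.array(s["origin"])+d*z[:,None]
def save(s,f,crop=None,k=1):
    im=s["color"][:,:,::-1]
    if crop: x0,y0,x1,y1=crop; im=im[y0:y1,x0:x1]
    cv2.imwrite(f,cv2.resize(im,None,fx=k,fy=k,interpolation=cv2.INTER_CUBIC))
E
python3 - <<'E'
from bench import r
from h import *
S={n:r.snapshot(n) for n in("side","top","wrist")}
pickle.dump(S,open("s0.pkl","wb"))
for n in S: print(n,S[n]["origin"],S[n]["attitude"],S[n]["fx"],S[n]["D"])
save(S["top"],"pics/top.png",k=1.5);save(S["side"],"pics/side.png",k=1.5)
print(r.get_obs())
E
```

```text
side [ 327.03592629 1272.28646773  806.47241894] [ 0.09754296 -1.56225175 -2.64326481] 440.52950654822666 [0.00862822 0.         0.         0.         0.        ]
top [ 306.07359786  -45.94154387 1180.78418528] [ 0.13213274 -0.08100245 -1.58436508] 417.0781308195438 [-0.03043551  0.          0.          0.          0.        ]
wrist [ 76.61877492 550.52836142 373.23909805] [-0.24823779 -0.18730935  1.28973843] 274.23880520991463 [-0.02193223  0.          0.          0.          0.        ]
{'clock': 0.15, 'joints': array([ 1.08367594e+00,  3.81055386e-01,  1.29803005e+00, -5.84968228e-06,
        1.46359755e+00, -2.15336043e-01]), 'qvel': array([-0.00037299, -0.00277606, -0.00170877, -0.00020647,  0.00099314,
       -0.00044588]), 'effort': array([ 1.96333182e-03, -4.48625422e+01, -2.31346339e+01, -1.80575812e-04,
        3.80308382e-03, -1.04012346e-05]), 'ee_pos': array([147.56655849, 529.60839467, 230.86510399]), 'eef_rot': array([-4.25553982e-01, -3.11226333e+00,  1.61108228e-03]), 'force': array([-0.41410024, -0.03502718, -0.50132936]), 'torque': array([ 0.05035661, -0.0240067 , -0.06245596]), 'grip_force': 0.0, 'grip_width': 85.35530173329607}
```

View pics/top.png

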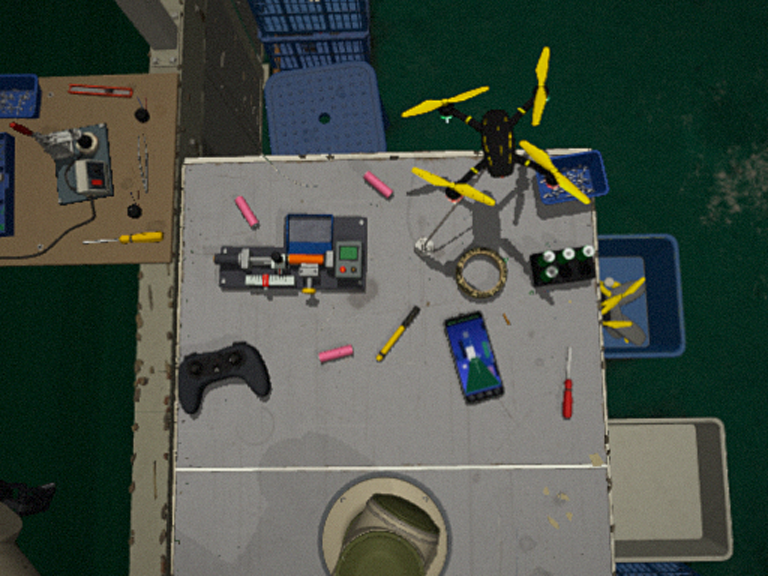

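View pics/side.png

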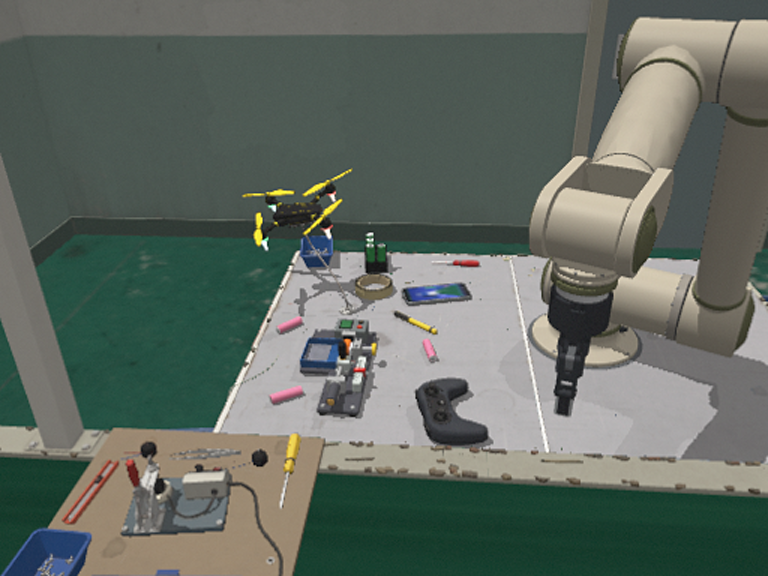

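The top view shows the tester at about (292,255) in the 1.5x picture: the orange cell at (305,258), yellow button at (309,291), red index at (265,281), and black knob near (279,257). The look-alikes are the pink cylinders at (247,211), (378,183) and (336,353), and the green cells in the rack. I choose the orange one on the saddle and check it in a close crop.

```bash
python3 - <<'E'
from h import *
S=pickle.load(open("s0.pkl","rb"));t=S["top"]
save(t,"pics/crop.png",(140,138,250,200),7)
h=cv2.cvtColor(t["color"],cv2.COLOR_RGB2HSV)
def blobs(name,lo,hi,z,box=(140,138,250,200)):
    m=cv2.inRange(h,lo,hi);q=np.zeros_like(m);x0,y0,x1,y1=box;q[y0:y1,x0:x1]=m[y0:y1,x0:x1]
    n,_,st,c=cv2.connectedComponentsWithStats(q)
    for i in range(1,n):
        if st[i,4]>5: print(name,st[i],c[i].round(1),plane(t,[c[i]],z)[0].round(1))
blobs("orange",(5,150,120),(16,255,255),40)
blobs("yellow",(20,130,90),(32,255,255),42)
blobs("red",(0,150,90),(4,255,255),50);blobs("red2",(174,150,90),(179,255,255),50)
blobs("blue",(100,120,50),(115,255,255),34)
E
```

```text
orange [193 170  23   6 129] [204.  172.4] [514.6 138.4  40. ]
yellow [201 192  10   4  35] [205.6 193.5] [454.9 133.4  42. ]
red [227 178   3   4   7] [228.  179.3] [492.1  70.2  50. ]
red [175 183   4   8  29] [176.6 186.6] [474.6 212.9  50. ]
blue [196 143  26  12  39] [212.1 144.7] [594.7 116.5  34. ]
blue [191 144  30  25 233] [203.7 163.6] [540.9 140.1  34. ]
```

View pics/crop.png

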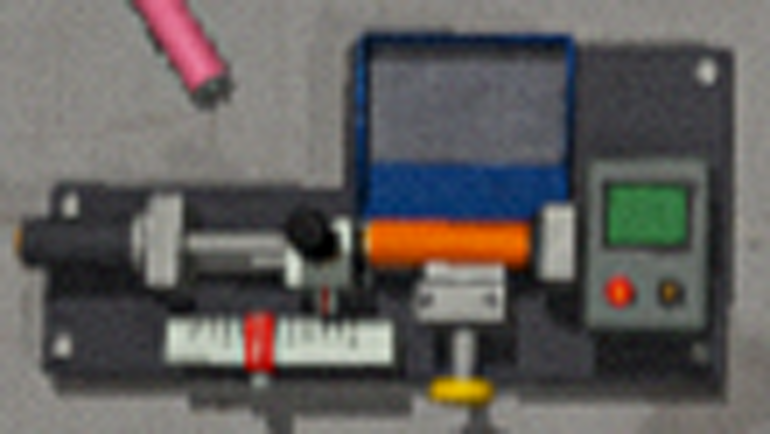

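```bash
cat >> h.py <<'E'
def fit(P,Q):
    # 2D rigid: world P = Rz(a) Q + t
    p,q=P.mean(0),Q.mean(0);A=(Q-q);B=(P-p)
    a=np.arctan2((A[:,0]*B[:,1]-A[:,1]*B[:,0]).sum(),(A*B).sum())
    M=np.array([[np.cos(a),-np.sin(a)],[np.sin(a),np.cos(a)]]);t=p-M@q
    return a,M,t,(Q@M.T+t-P)
E
python3 - <<'E'
from h import *
S=pickle.load(open("s0.pkl","rb"));t=S["top"]
c=lambda u,v:(140+(u+.5)/7-.5,138+(v+.5)/7-.5)
P=plane(t,[c(48,397),c(722,402),c(733,48),c(57,183)],16)[:,:2]
Q=np.array([[-52,137],[-52,-143],[88,-143],[28,137.]])
a,M,o,res=fit(P,Q);print(np.degrees(a),o,res.round(1))
loc=lambda p,z:((plane(t,[p],z)[0,:2]-o)@M).round(1)
print("cell",loc((204,172.4),40),"knob",loc(c(312,228),87),plane(t,[c(312,228)],87),"ptr",loc(c(324,298),45),"idx",loc((176.6,186.6),50),"btn",loc((205.6,193.5),45))
print("face world",M@[-64,loc((204,172.4),40)[1]]+o)
E
```

```text
-1.6957911734837383 [511.27340632 170.81146191] [[ 4.3  2.3]
 [ 3.1 -2.9]
 [-3.  -1.1]
 [-4.4  1.7]]
cell [  4.2 -32.4] knob [ 1.5 13.6] [[513.20813744 184.37865226  87.        ]] ptr [-18.9  16.8] idx [-38.   40.8] btn [-55.7 -39.6]
face world [446.34262866 140.31959231]
```

>>> apply_moves --moves '[[[0.03,-0.045,0,0,0,2],[0.055,-0.083,0,0,0,4],[0.08,-0.12,0,0,0,6],[0.105,-0.157,0,0,0,8],[0.13,-0.195,0,0,0,10],[0.155,-0.232,0,0,0,12],[0.18,-0.27,0,0,0,13.9],[0.205,-0.305,0,0,0,13.9]]]' --jaw 0

```text
clock: 0.95
ee_pos: [353.2, 223.0, 231.3]
eef_rot: [-0.045, -3.141, 0.0]
force: [0.5, 0.9, 0.0]
grip_width: -0.1
grip_force: 0.0
```

>>> apply_moves --moves '[[[0.02,-0.03,0,0,0,0],[0.047,-0.07,0,0,0,0],[0.047,-0.07,0,0,0,0],[0.047,-0.07,0,0,0,0]]]'

```text
clock: 1.35
ee_pos: [399.8, 154.2, 231.1]
eef_rot: [-0.05, -3.14, -0.0]
force: [0.2, -0.3, -1.1]
grip_width: 0.1
grip_force: 0.0
```

```bash
python3 - <<'E'
from bench import r
from h import *
s=r.snapshot("wrist");pickle.dump(s,open("w1.pkl","wb"));save(s,"pics/w1.png",k=1.5)
o=r.get_obs();print(o["clock"],o["ee_pos"],o["eef_rot"],s["origin"],R.from_rotvec(o["eef_rot"]).as_matrix()[:,1],o["grip_width"],o["force"])
E
```

```text
1.4 [399.25520045 154.950378   231.14143098] [-4.65779826e-02 -3.14043876e+00 -2.46473167e-04] [326.28378587 157.76514938 373.55580067] [2.96568944e-02 9.99560127e-01 1.44942934e-04] 0.06455898017365366 [-0.55025343 -0.11564575 -0.45818039]
```

View pics/w1.png

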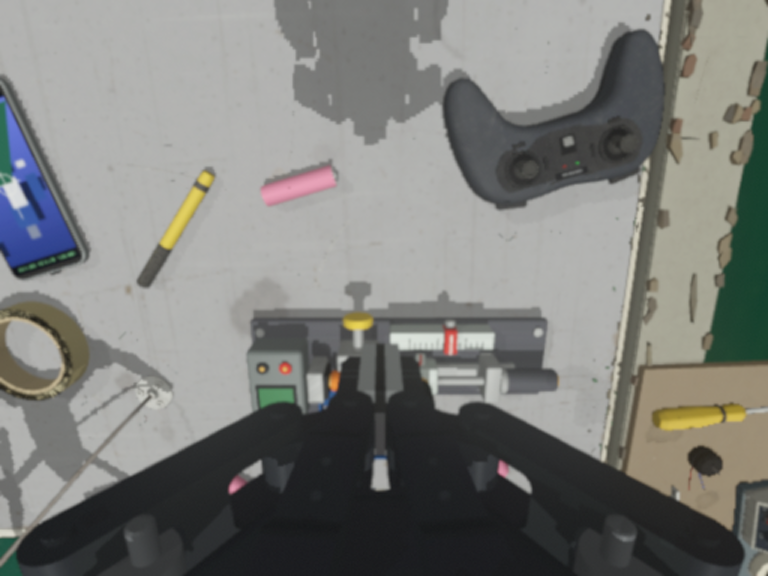

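The wrist view is rotated, with image up pointing toward the robot. It shows the button at (358,321), the index's white line at (451,324), the pointer at about (420,359), and the plate's front corners at (252,318) and (546,318). The fingers hide the knob.

```bash
python3 - <<'E'
from h import *
s=pickle.load(open("w1.pkl","rb"))
save(s,"pics/w1c.png",(160,200,380,270),3.6)
h=cv2.cvtColor(s["color"],cv2.COLOR_RGB2HSV)
def b(n,lo,hi,z,box):
    m=cv2.inRange(h,lo,hi);x0,y0,x1,y1=box;v,u=np.nonzero(m[y0:y1,x0:x1]);c=(u.mean()+x0,v.mean()+y0)
    f=(c[0],v.min()+y0-.5)
    print(n,c,(u.min()+x0,u.max()+x0,v.min()+y0,v.max()+y0),plane(s,[c,f],z).round(1).tolist())
b("yel",(20,130,90),(34,255,255),38,(220,200,260,225))
b("red",(0,150,90),(6,255,255),48,(285,215,312,245))
P=plane(s,[(252/1.5,318/1.5),(546/1.5,318/1.5)],16);print(P)
d=P[1]-P[0];print(np.degrees(np.arctan2(-d[0],d[1])),np.linalg.norm(d))
E
```

```text
yel (np.float64(238.0235294117647), np.float64(213.90588235294118)) (np.int64(229), np.int64(247), np.int64(209), np.int64(219)) [[453.8, 134.1, 38.0], [446.3, 134.5, 38.0]]
red (np.float64(298.7894736842105), np.float64(224.71052631578948)) (np.int64(297), np.int64(303), np.int64(220), np.int64(234)) [[467.3, 212.1, 48.0], [460.1, 211.9, 48.0]]
[[456.3566819   35.2206162   16.        ]
 [464.97483736 308.14871902  16.        ]]
-1.8086078835413333 273.0641351588335
```

View pics/w1c.png

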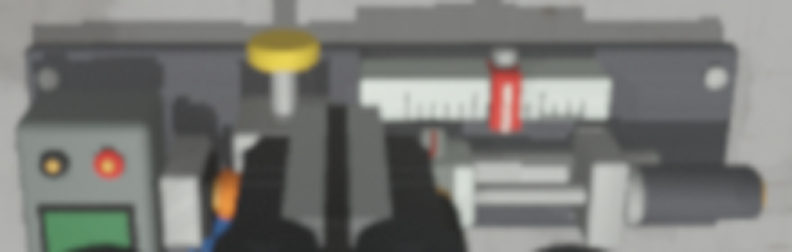

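The crop confirms that the orange cell is clamped on the saddle and that the yellow button has free space in front of it. The red index carries the white line at crop (506,100), and the pointer's red line is at (433,143). Next I lower the shut fingers in front of the button.

>>> apply_moves --moves '[[[0.012,-0.01,-0.04,0,0,0],[0.024,-0.0205,-0.085,0,0,0],[0.024,-0.0205,-0.13,0,0,0],[0.024,-0.0205,-0.17,0,0,0],[0.024,-0.0205,-0.19,0,0,0],[0.024,-0.0205,-0.203,0,0,0],[0.024,-0.0205,-0.203,0,0,0]]]'

```text
clock: 2.1
ee_pos: [422.2, 135.5, 27.1]
eef_rot: [-0.042, -3.138, 0.0]
force: [0.4, -0.9, 0.2]
grip_width: 0.1
grip_force: 0.0
```

>>> apply_moves --moves '[[[0.005,0,0,0,0,0],[0.01,0,0,0,0,0],[0.014,0,0,0,0,0],[0.017,0,0,0,0,0],[0.02,-0.001,0,0,0,0]]]'

```text
clock: 2.6
ee_pos: [442.4, 133.6, 28.4]
eef_rot: [-0.046, -3.138, -0.001]
force: [-7.8, 2.9, 0.9]
grip_width: -0.1
grip_force: 3.3
```

>>> apply_moves --moves '[[[0.004,0,0,0,0,0],[0.008,0,0,0,0,0],[0.012,0,0,0,0,0],[0.014,-0.0005,0,0,0,0]]]'

```text
clock: 3.0
ee_pos: [457.1, 133.0, 28.3]
eef_rot: [-0.046, -3.14, -0.0]
force: [-4.0, 1.6, 0.9]
grip_width: -0.0
grip_force: 1.9
```

>>> apply_moves --moves '[[[0.002,0,0,0,0,0],[0.004,0,0,0,0,0],[0.004,0,0,0,0,0]]]'

```text
clock: 3.3
ee_pos: [460.8, 132.8, 28.2]
eef_rot: [-0.046, -3.139, 0.0]
force: [-6.6, 0.7, 4.1]
grip_width: -0.1
grip_force: 3.3
```

>>> apply_moves --moves '[[[0.002,0,0,0,0,0],[0.003,0,0,0,0,0],[0.003,0,0,0,0,0]]]'

```text
clock: 3.6
ee_pos: [460.9, 132.8, 28.1]
eef_rot: [-0.045, -3.133, 0.001]
force: [-17.1, -0.8, 11.3]
grip_width: -0.1
grip_force: 8.6
```

The button hit its stop: x stayed put while the force rose. I back off and look from the side.

>>> apply_moves --moves '[[[-0.015,0,0,0,0,0],[-0.03,0,0,0,0,0],[-0.05,0,0,0,0,0],[-0.06,-0.01,0.045,0,0,0],[-0.065,-0.03,0.09,0,0,0],[-0.065,-0.055,0.13,0,0,0],[-0.065,-0.07,0.17,0,0,0],[-0.065,-0.07,0.2,0,0,0]]]' --jaw 0

```text
clock: 4.4
ee_pos: [400.7, 61.1, 231.4]
eef_rot: [0.049, 3.136, -0.002]
force: [-0.2, 0.1, -0.1]
grip_width: -0.2
grip_force: 0.0
```

>>> apply_moves --moves '[[[0,0,0,0,0,0],[0,0,0,0,0,0]]]' --jaw 0.7

```text
clock: 4.6
ee_pos: [400.1, 62.6, 228.6]
eef_rot: [0.046, 3.139, -0.001]
force: [-0.6, 1.0, -0.0]
grip_width: 28.1
grip_force: 0.0
```

```bash
python3 - <<'E'
from bench import r
from h import *
s=r.snapshot("wrist");pickle.dump(s,open("w2.pkl","wb"));save(s,"pics/w2.png",(160,180,460,384),2.6)
o=r.get_obs();print(o["clock"],o["ee_pos"],s["origin"],o["grip_width"],o["force"])
E
```

```text
4.65 [399.65098996  62.75285155 227.79748851] [326.15547585  66.12548908 370.86791266] 35.79116636924336 [-0.16477446  0.00278027  0.15601717]
```

View pics/w2.png

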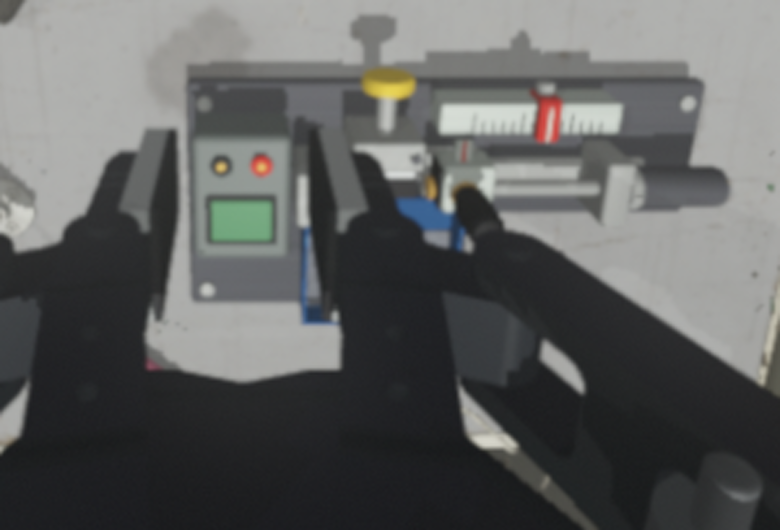

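The button is out again, at crop (388,83). The saddle is empty, the carriage has closed up with its pointer at (463,150), and the white index line is at (548,120). Next I measure knob, pointer and index, and check the cell from the top camera.

```bash
python3 - <<'E'
from bench import r
from h import *
t=r.snapshot("top");s=r.snapshot("wrist");pickle.dump((t,s),open("s3.pkl","wb"))
a=t["color"][138:200,140:250];b=s["color"][205:270,300:400]
A=cv2.resize(a,(770,434),interpolation=2)
cv2.imwrite("pics/c3.png",A[:,:,::-1])
cv2.imwrite("pics/c4.png",cv2.resize(b,(800,520),interpolation=2)[:,:,::-1])
c=lambda u,v:(160+(u+.5)/2.6-.5,180+(v+.5)/2.6-.5)
px=[c(463,150),c(548,120),c(545,135),c(470,195),c(480,160)]
print(depth(s,px).round(1))
E
```

```text
[[486.5 172.4  43.6]
 [470.6 213.   45.6]
 [478.7 212.4  45.5]
 [501.7 171.4  61.8]
 [495.3 183.4  37.8]]
```

View pics/c3.png

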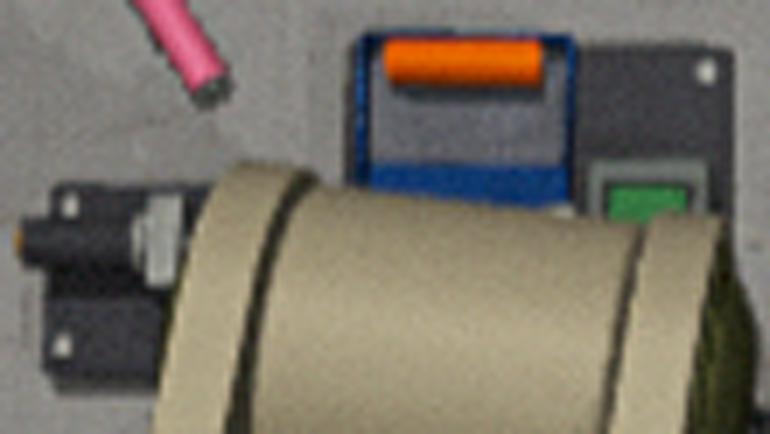

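View pics/c4.png

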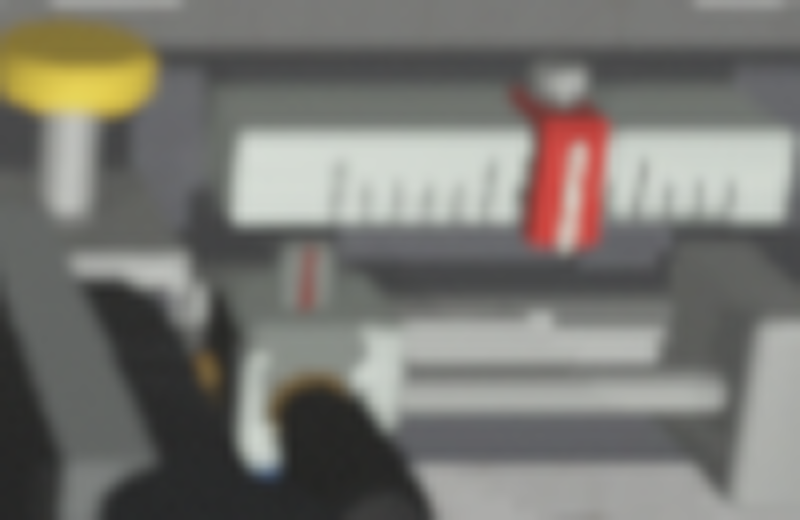

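The cell lies in the catch trough at the top crop's (463,62). In the wrist crop the pointer tip is at (309,248), the index line's end at (566,250) and the knob foot at about (315,400).

```bash
python3 - <<'E'
from h import *
t,s=pickle.load(open("s3.pkl","rb"))
c=lambda u,v:(300+(u+.5)/8-.5,205+(v+.5)/8-.5)
P=plane(s,[c(309,248)],43)[0];I=plane(s,[c(566,250)],44.5)[0];K=plane(s,[c(315,405)],56)[0]
yd=np.array([.0305,.9995]);print(P,I,K,(I-P)[:2]@yd)
# original images: knob top & pointer
S=pickle.load(open("s0.pkl","rb"))["top"]
c7=lambda u,v:(140+(u+.5)/7-.5,138+(v+.5)/7-.5)
print(plane(S,[c7(312,228)],87),plane(S,[c7(324,290)],43),plane(S,[c7(260,322)],46))
E
```

```text
[484.22349665 173.02763106  43.        ] [485.18725186 214.66979442  44.5       ] [505.64053285 171.46716842  56.        ] 41.65073680880458
[[513.20813744 184.37865226  87.        ]] [[496.38439185 188.57931707  43.        ]] [[483.53831386 213.41566698  46.        ]]
```

>>> apply_moves --moves '[[[0.035,0.035,0,0,0,0],[0.07,0.07,-0.01,0,0,0],[0.1,0.1,-0.03,0,0,0],[0.109,0.109,-0.07,0,0,0],[0.109,0.109,-0.11,0,0,0],[0.109,0.109,-0.14,0,0,0],[0.109,0.109,-0.167,0,0,0],[0.109,0.109,-0.167,0,0,0]]]' --jaw 0.6

```text
clock: 5.55
ee_pos: [506.4, 171.7, 57.4]
eef_rot: [-0.045, -3.133, 0.002]
force: [-1.2, -0.2, 0.8]
grip_width: 51.0
grip_force: 0.0
```

```bash
python3 - <<'E'
from bench import r
from h import *
s=r.snapshot("wrist");pickle.dump(s,open("w5.pkl","wb"));save(s,"pics/w5.png",(120,160,420,340),2.6)
o=r.get_obs();print(o["clock"],o["ee_pos"],s["origin"],o["grip_width"],o["force"])
E
```

```text
5.6 [507.65347907 171.82016896  59.69703684] [433.96175845 175.26358093 200.46531722] 51.19438740424026 [0.78409938 0.29889694 0.12067637]
```

View pics/w5.png

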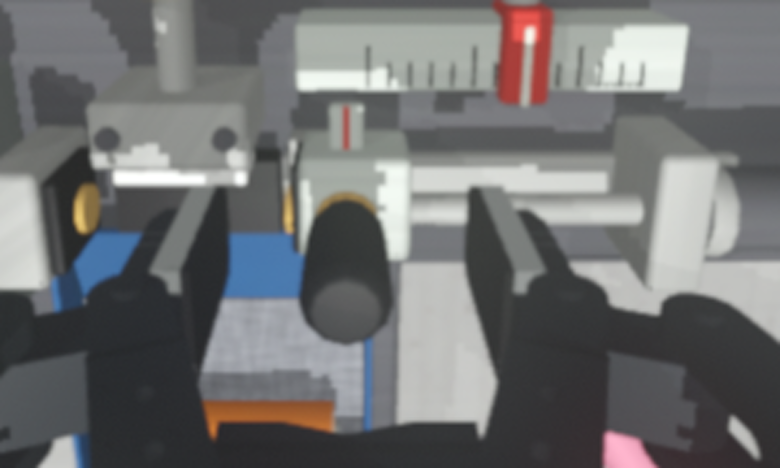

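The knob, with its top at crop (347,310), stands between the open pads. The pointer's line is at (346,108) and the index line's end at (527,103). I refine the distance from this closer view and close the fingers.

```bash
python3 - <<'E'
from h import *
s=pickle.load(open("w5.pkl","rb"))
c=lambda u,v:(120+(u+.5)/2.6-.5,160+(v+.5)/2.6-.5)
P=plane(s,[c(346,106)],43)[0];yd=np.array([.0305,.9995])
for z in (43,45): 
  I=plane(s,[c(527,104)],z)[0];print(P,I,(I-P)[:2]@yd)
print(plane(s,[c(347,311)],87),plane(s,[c(346,212)],56))
E
```

```text
[484.13209598 173.43722901  43.        ] [484.83830822 215.38628291  43.        ] 41.94961884588574
[484.13209598 173.43722901  43.        ] [484.1921145  214.87667606  45.        ] 41.42055789279738
[[509.40225808 172.99077259  87.        ]] [[504.71417065 172.87099947  56.        ]]
```

>>> apply_moves --moves '[[[0,0,0,0,0,0],[0,0,0,0,0,0],[0,0,0,0,0,0],[0,0,0,0,0,0],[0,0,0,0,0,0]]]' --jaw 0

```text
clock: 6.1
ee_pos: [509.3, 171.6, 62.9]
eef_rot: [0.046, 3.138, -0.0]
force: [-1.7, -2.5, 6.6]
grip_width: 16.0
grip_force: 58.7
```

>>> apply_moves --moves '[[[0.0002,0.007,0,0,0,0],[0.0004,0.014,0,0,0,0],[0.0006,0.021,0,0,0,0],[0.0009,0.028,0,0,0,0],[0.0011,0.035,0,0,0,0],[0.0012,0.0395,0,0,0,0],[0.0013,0.0415,0,0,0,0],[0.0013,0.0415,0,0,0,0]]]'

```text
clock: 6.9
ee_pos: [510.5, 212.6, 62.9]
eef_rot: [0.045, 3.139, -0.002]
force: [-1.7, -7.9, 8.6]
grip_width: 15.9
grip_force: 58.9
```

>>> apply_moves --moves '[[[0,0,0,0,0,0],[0,0,0,0,0,0],[0,0,0,0,0,0]]]'

```text
clock: 7.2
ee_pos: [510.5, 212.3, 62.9]
eef_rot: [0.046, 3.139, -0.002]
force: [-2.1, -7.6, 8.2]
grip_width: 15.8
grip_force: 58.9
```

```bash
python3 - <<'E'
from bench import r
from h import *
s=r.snapshot("wrist");pickle.dump(s,open("w6.pkl","wb"));save(s,"pics/w6.png",(230,150,330,225),8)
o=r.get_obs();print(o["clock"],o["ee_pos"],o["grip_width"],o["grip_force"],o["force"])
E
```

```text
7.25 [510.50659902 212.32658568  62.85034168] 16.269906726583223 58.85836886242032 [-1.33719163 -7.39332044  6.60874862]
```

View pics/w6.png

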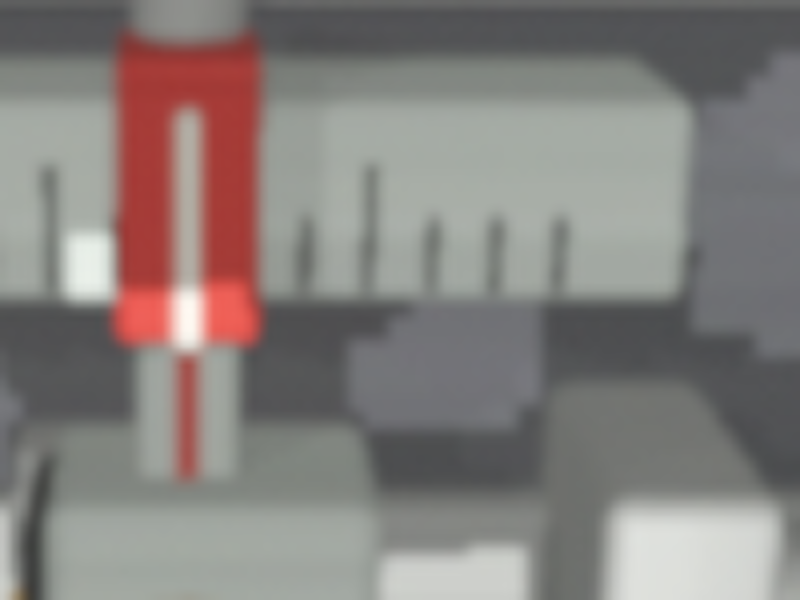

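The pointer line (187,410) meets the white line (187,320), with an offset well under 1 mm, and the grip is steady. I hand in.

```bash
python3 -c "
from bench import r
print(r.sign_off())"
```

```text
the job is handed in; nothing more can be done
None
```

I pressed the ejector to its stop and it came back out, the orange cell lies in the catch trough, and the job is handed in with the carriage held steady and its pointer under 1 mm from the white index line; no verdict was returned.

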